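# Close the instrument jar with the lid that fits

### The job

The open steel jar on the blue mat is ready for the steriliser: close it with the one of the three lids that fits it, set down gently so that it lies flat and fully home on the rim, and let go. Leave that jar standing on the mat, and leave the other lids, the other jars and the things around where they are.

Things in the scene. Friction and masses are not known exactly. Their poses are not given: they have to be found in the camera images.
- mat: Thin flat blue bench mat, 180 x 180 mm, 1 mm thick, flat on the worktop and fixed; origin at its centre, z up. The jar to be closed stands near its middle (centre within 20 mm of the mat's); the two other jars stand more than 200 mm away from it.
- jar_small: The small open steel jar, round and upright: 72 mm outside diameter, 64 mm inside, walls 4 mm, 70 mm tall, loose, standing on the worktop (z = 0). Origin at the centre of its underside, z up; its rim is 70 mm above the origin.
- jar_medium: The medium open steel jar, round and upright: 92 mm outside diameter, 84 mm inside, walls 4 mm, 70 mm tall, loose, standing on the worktop (z = 0). Origin at the centre of its underside, z up; its rim is 70 mm above the origin.
- jar_large: The large open steel jar, round and upright: 112 mm outside diameter, 104 mm inside, walls 4 mm, 70 mm tall, loose, standing on the worktop (z = 0). Origin at the centre of its underside, z up; its rim is 70 mm above the origin.
- lid_small: The small steel lid, for the jar 64 mm wide inside: round flange 74 mm in diameter; under it a tapered centring plug of 58 mm (3 mm clearance all round in its jar); on top a black upright round knob, 26 mm in diameter. Origin: centre of the plug's underside, z up. Above it: flange 10 to 15 mm, knob 20 to 52 mm. Lies plug down on the worktop, 0.14 kg. Seated, its origin is 60 mm above its jar's.
- lid_medium: The medium steel lid, for the jar 84 mm wide inside: round flange 94 mm in diameter; under it a tapered centring plug of 78 mm (3 mm clearance all round in its jar); on top a black upright round knob, 26 mm in diameter. Origin: centre of the plug's underside, z up. Above it: flange 10 to 15 mm, knob 20 to 52 mm. Lies plug down on the worktop, 0.16 kg. Seated, its origin is 60 mm above its jar's.
- lid_large: The large steel lid, for the jar 104 mm wide inside: round flange 114 mm in diameter; under it a tapered centring plug of 98 mm (3 mm clearance all round in its jar); on top a black upright round knob, 26 mm in diameter. Origin: centre of the plug's underside, z up. Above it: flange 10 to 15 mm, knob 20 to 52 mm. Lies plug down on the worktop, 0.19 kg. Seated, its origin is 60 mm above its jar's.
- marker: Black-capped white marker pen lying down, 134 mm long along its y, 13 mm high; origin at the centre of its underside. Bystander.
- dish: Closed culture dish with orange agar, 60 mm in diameter, 15 mm high; origin at the centre of its underside. Bystander.
- timer: Small white bench timer, 33 x 52 x 47 mm; origin at the centre of its underside. Bystander.
There are look-alikes about, which are no part of the job. What is shaped like the lid_large but purple is not meant.

How it is judged (in metres and radians):
At the end, for the whole second after the job is handed in: The jar on the mat (upright, centre within 50 mm of the mat's) carries its own lid at rest: 56 to 63.5 mm above the jar's origin, centred within 7 mm, parallel within 0.08 rad. The other lids lie plug down (within 0.1 rad), they and the other jars within 40 mm of where they started (((horizontal distance between jar_small and mat below 0.05 m and z of lid_small in the frame of jar_small between 0.056 and 0.0635 m and horizontal distance between lid_small and jar_small below 0.007 m and angle between the z axis of lid_small and the z axis of jar_small, either way round below 0.08 rad and angle between jar_small's own z axis and vertical below 0.08 rad and linear speed of lid_small below 0.02 m/s and distance of each of lid_medium, jar_medium, lid_large, jar_large from where it was at the start of the episode below 0.04 m and angle between each of lid_medium, lid_large's own z axis and vertical below 0.1 rad) or (horizontal distance between jar_medium and mat below 0.05 m and z of lid_medium in the frame of jar_medium between 0.056 and 0.0635 m and horizontal distance between lid_medium and jar_medium below 0.007 m and angle between the z axis of lid_medium and the z axis of jar_medium, either way round below 0.08 rad and angle between jar_medium's own z axis and vertical below 0.08 rad and linear speed of lid_medium below 0.02 m/s and distance of each of lid_small, jar_small, lid_large, jar_large from where it was at the start of the episode below 0.04 m and angle between each of lid_small, lid_large's own z axis and vertical below 0.1 rad) or (horizontal distance between jar_large and mat below 0.05 m and z of lid_large in the frame of jar_large between 0.056 and 0.0635 m and horizontal distance between lid_large and jar_large below 0.007 m and angle between the z axis of lid_large and the z axis of jar_large, either way round below 0.08 rad and angle between jar_large's own z axis and vertical below 0.08 rad and linear speed of lid_large below 0.02 m/s and distance of each of lid_small, jar_small, lid_medium, jar_medium from where it was at the start of the episode below 0.04 m and angle between each of lid_small, lid_medium's own z axis and vertical below 0.1 rad))); the robot touches nothing.
It fails at once if The lid is dropped onto the jar (faster than 0.5 m/s within 40 mm above its seat and 40 mm of the jar's axis) ((z of lid_small in the frame of jar_small below 0.1 m and horizontal distance between lid_small and jar_small below 0.04 m and linear speed of lid_small above 0.5 m/s) or (z of lid_medium in the frame of jar_medium below 0.1 m and horizontal distance between lid_medium and jar_medium below 0.04 m and linear speed of lid_medium above 0.5 m/s) or (z of lid_large in the frame of jar_large below 0.1 m and horizontal distance between lid_large and jar_large below 0.04 m and linear speed of lid_large above 0.5 m/s)).
It fails at once if A bystander (marker, dish or timer) is pushed more than 40 mm (distance of any of marker, dish, timer from where it was at the start of the episode above 0.04 m).
It fails at once if A jar is tipped by more than 0.4 rad (angle between any of jar_small, jar_medium, jar_large's own z axis and vertical above 0.4 rad).
It also fails if it takes over 42 s, if anything falls off the work surface, if the arm or the gripper's body presses on something with over 40 N, if the wrist force passes 120 N, or if a joint passes its speed limit or range.

### The arm

A 6-joint arm with a two-finger parallel gripper is mounted at the origin on a cart in front of the work surface, level with it; the furniture and walls round the work are solid. World frame = base frame: x ahead of the robot, y to its left, z up, the work surface at z = 0. Lengths are in mm, angles in rad, forces in N, time in s.
With the tool pointing down it reaches from about 350 to 775 mm from the base axis. Payload 7.3 kg.
Tool frame: the origin (TCP) lies at the very end of the fingers, on their centre line; the grasp point (between the pads) lies 19 mm behind it; z points along the fingers, y is the line along which they close (so a half turn about z gives the same grasp; the last joint's range is limited). The gripper opens to 92 mm and grips with 3 to 60 N. Pads are 19 mm wide; open, the fingers measure 130 mm over their backs; the gripper's body (75 mm by 190 mm) begins 47 mm behind the grasp point.
Start: joints at [1.14, 0.342, 1.524, -0, 1.275, -0.146], TCP at [147.492, 503.876, 226.741] pointing down, gripper open.
Joint ranges: [-2.53, 2.53], [-0.77, 2.02], [0.04, 2.7], [-1, 4.14], [0.28, 2.66], [-3.11, 3.11]. Speed limits (rad/s): [2.57, 2.57, 3.14, 3.14, 3.14, 3.14].

### API

Orientations are given as [roll, pitch, yaw] about the fixed x, y, z axes, in that order (R = Rz(yaw) Ry(pitch) Rx(roll)).
In Python, from plant import bot gives the robot as it stands.
- The arm moves only by the tool send_rows, never from a script. Its argument "rows" is a list of rows, each an object of numbers: "x", "y", "z": the shift along the tool's x, y, z in units of 0.2 m (1.0 is 0.2 m); "ax", "ay", "az": the turn, a rotation vector about the tool's x, y, z in units of 60 degrees (1.0 is 60 degrees); "jaw": the opening, from -1 (shut) to 1 (fully open), so that 0 is half open. In form: [{"x": .., "y": .., "z": .., "ax": .., "ay": .., "az": .., "jaw": ..}, ...]. A call has exactly 10 rows; each row is the pose to reach, as a shift and turn from the pose commanded when the call began, along the tool's axes at that moment; what a row does not reach only later rows make up. A row lasts 1/8 s, in which the tool goes at most 62.5 mm and 10.7 degrees, less where a joint would pass 70% of its speed; a pose out of reach is approached as far as the arm can. A call with a number of a shift or a turn outside -1 to 1 is refused whole. A call with a gripper value outside its range is refused whole. The fingers move at their own pace and stop on an object; the grip force is fixed at half the most. Time passes only in rows, so rows that repeat a pose let the fingers close, or fill a call up. It gives the time, the measured TCP pose, the force, the opening and the grip force at its end, in the units of the state.
- bot.get_obs(): the state, without advancing time (a new reading comes with each control period).
- bot.capture(name): name is "side" or "top"; returns (picture, depth): 384x512x3 uint8, red, green, blue; 384x512 float32, mm along the optical axis (not along the pixel's ray), 0 where there is no reading.
- bot.camera_model(name): a dict with "vertical_fov" (degrees; the focal length in pixels is half the picture's height over the tangent of half this angle, whatever the lens; pixels are square), "cx", "cy" (the principal point, pixels), "R" (3x3) and "t" (3): a world point X has camera coordinates R X + t. Camera axes: x right, y down, z forward; pixel columns grow to the right and rows downward; lengths in mm; the calibration is good to about 2 mm. A picture is of the moment at which its call begins. camera_model takes no time and is no camera call.
- bot.close_job(): hands the job in; it is judged then, once.
The state is a dict: "time": time; "joint_positions": joint angles; "dq": joint speeds; "tau": joint torques, N m; "tool_pos": TCP position; "tcp_rot": TCP orientation; "contact_force": force on the tool from outside, world axes, zero at the start; "moment": the same for the moment, N m; "grip_width": finger opening in mm; "finger_force": force on a finger pad.
Only numpy, scipy, OpenCV 4.12 (cv2) and the standard library are available. Lean on these libraries where they do the work, as an engineer would, in place of code of your own. Each camera call takes 0.05 s, during which the arm holds its last target. There are 200 camera calls.

## Working session

There is one attempt and no reset: what is moved stays moved. The work goes in short steps, Python scripts to look and compute and a tool call to move; the robot and the scene stay as the last step left them, time stands still between calls to the robot, and variables do not carry over. Pictures are saved under pics/ and viewed, at most 10 in all, crops included, and the job is handed in when it is done.

Besides the shell and the picture viewer there is one more tool, called after "Request:" as name([rows], argument=value, ...), one row to a line, values as JSON. send_rows: Moves the arm, as the interface text tells. Its arguments: {"type":"object","properties":{"rows":{"type":"array","items":{"type":"object","properties":{"x":{"type":"number","minimum":-1,"maximum":1},"y":{"type":"number","minimum":-1,"maximum":1},"z":{"type":"number","minimum":-1,"maximum":1},"ax":{"type":"number","minimum":-1,"maximum":1},"ay":{"type":"number","minimum":-1,"maximum":1},"az":{"type":"number","minimum":-1,"maximum":1},"jaw":{"type":"number"}}}}},"required":["rows"]}

```bash
mkdir -p pics; cat > h.py <<'E'
import numpy as np, cv2
from plant import bot
def cap(n,f=None):
    p,d=bot.capture(n)
    np.savez(f'pics/{f or n}.npz',p=p,d=d)
    if f: cv2.imwrite(f'pics/{f}.png',p[:,:,::-1])
    return p,d
def cam(n):
    m=bot.camera_model(n); f=192/np.tan(np.radians(m['vertical_fov'])/2)
    return f,m['cx'],m['cy'],np.array(m['R']),np.array(m['t'])
def ray(n,u,v,z):
    f,cx,cy,R,t=cam(n); d=R.T@np.array([(u-cx)/f,(v-cy)/f,1]); o=-R.T@t
    return o+d*(z-o[2])/d[2]
def cloud(n,d):
    f,cx,cy,R,t=cam(n); v,u=np.mgrid[:384,:512]
    P=np.stack([(u-cx)/f*d,(v-cy)/f*d,d],-1)
    return (P-t)@R
E
python3 - <<'E'
from h import *
for n in('top','side'):
    cap(n,n+'0'); print(bot.camera_model(n))
o=bot.get_obs(); print(o)
E
```

```text
{'vertical_fov': 56.13374835007358, 'cx': 259.32383320393944, 'cy': 191.92958205070065, 'R': array([[-0.02439057, -0.99961136, -0.01349905],
       [-0.99826629,  0.02507685, -0.05325007],
       [ 0.05356788,  0.01217685, -0.99848996]]), 't': array([-120.11513787,  531.98463126, 1124.96564308])}
{'vertical_fov': 50.643754497353385, 'cx': 247.62265719659447, 'cy': 191.50802629991105, 'R': array([[-0.20164483,  0.9793567 ,  0.01413602],
       [ 0.77871426,  0.16905414, -0.60417282],
       [-0.59409045, -0.1108204 , -0.79672792]]), 't': array([ 229.32535425, -357.15850998, 1737.05426013])}
{'time': 0.1, 'joint_positions': array([ 1.13997230e+00,  3.42618551e-01,  1.52488503e+00, -1.20277951e-06,
        1.27536102e+00, -1.46014804e-01]), 'dq': array([-0.00022791, -0.00088416, -0.00246625, -0.00068192,  0.00148824,
        0.00105226]), 'tau': array([ 1.03821516e-03, -4.32001376e+01, -2.44699162e+01,  7.18210987e-02,
        5.25767030e-02, -5.00266879e-05]), 'tool_pos': array([147.35689405, 503.54749747, 226.14507415]), 'tcp_rot': array([-3.14033407e+00, -1.83926017e-04,  2.85678367e+00]), 'contact_force': array([ 0.49006375, -0.24373641, -1.16299749]), 'moment': array([ 0.00280225, -0.01946224, -0.02985464]), 'finger_force': 0.0, 'grip_width': 92.05288462333269}
```

View pics/top0.png

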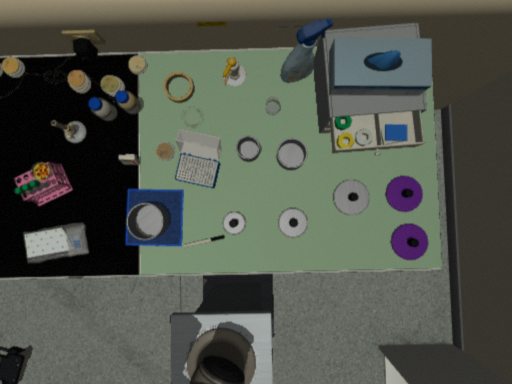

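View pics/side0.png

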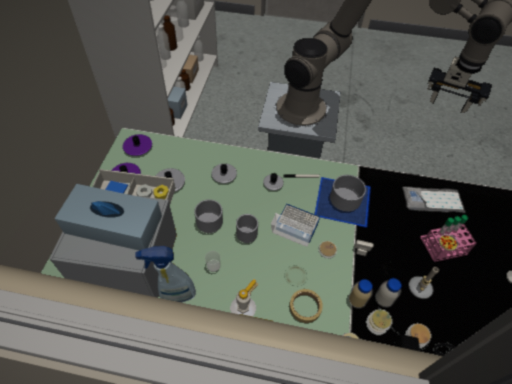

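The top view shows the mat jar at (148,221) and the other jars at (248,149) and (291,154). The grey lids are at (234,223), (293,222) and (351,197). The purple look-alikes are at (404,193) and (409,241). In the side view the mat jar is at (347,193) and the largest grey lid at (171,180). The mat jar looks like the large one, which would make the grey lid at top (351,197) the right choice. I'll measure diameters and take one close crop to check.

```bash
cat >> h.py <<'E'
def circ(n,P,mask,z,c,r):
    """fit circle to outline of the mask's blob near c (mm), pixels cast to plane z"""
    cs,_=cv2.findContours(mask.astype(np.uint8),cv2.RETR_EXTERNAL,cv2.CHAIN_APPROX_NONE)
    best=None
    for k in cs:
        if len(k)<15: continue
        q=np.array([ray(n,u,v,z)[:2] for u,v in cv2.convexHull(k)[:,0]]).astype(np.float32)
        (x,y),R=cv2.minEnclosingCircle(q)
        if np.hypot(x-c[0],y-c[1])<r and (best is None or R>best[2]): best=(x,y,R)
    return best
E
python3 - <<'E'
from h import *
for n,pts in dict(top=dict(matjar=(148,221),j1=(248,149),j2=(291,154),l1=(234,223),l2=(293,222),l3=(351,197),p1=(404,193)),
                 side=dict(matjar=(347,193),l3=(171,180),j2=(208,215))).items():
    z=np.load(f'pics/{n}0.npz'); P=cloud(n,z['d'])
    for k,(u,v) in pts.items():
        h=70 if 'j' in k else 15
        c=ray(n,u,v,h)[:2]
        m=(abs(P[...,2]-h)<(12 if h==70 else 6))&(np.hypot(P[...,0]-c[0],P[...,1]-c[1])<80)&(z['d']>0)
        b=circ(n,P,m,h,c,50)
        near=np.hypot(P[...,0]-c[0],P[...,1]-c[1])<70
        kn=(P[...,2]>30)&(P[...,2]<60)&near
        print(n,k,np.round(c),'fit',b and np.round(b,1),'zmed',np.median(P[m][:,2]).round(1) if m.any() else None,'z95',np.percentile(P[near][:,2],99).round(1),'knob',P[kn].mean(0).round(1) if kn.any() and h==15 else None)
z=np.load('pics/top0.npz')
crop=z['p'][165:265,110:440,::-1]; cv2.imwrite('pics/c0.png',cv2.resize(crop,None,fx=2.4,fy=2.4,interpolation=2))
E
```

```text
top matjar [447. 202.] fit [448.4 210.6  57.3] zmed 68.7 z95 72.3 knob None
top j1 [ 657. -103.] fit [ 664.1 -102.1   36.3] zmed 69.3 z95 71.9 knob None
top j2 [ 638. -232.] fit [ 643.5 -234.7   46.4] zmed 69.4 z95 72.6 knob None
top l1 [433. -51.] fit [436.1 -51.3  36.7] zmed 14.9 z95 52.8 knob [435.6 -51.2  50.6]
top l2 [ 432. -237.] fit [ 432.2 -235.4   46.6] zmed 15.0 z95 53.4 knob [ 432.2 -234.9   51.1]
top l3 [ 506. -421.] fit [ 507.3 -421.3   56.8] zmed 15.1 z95 52.9 knob [ 506.7 -419.8   49.3]
top p1 [ 514. -587.] fit [ 513.9 -587.6   56.9] zmed 15.1 z95 52.6 knob [ 514.2 -584.9   48.3]
side matjar [475. 207.] fit [451.2 211.1  59.8] zmed 67.4 z95 72.8 knob None
side l3 [ 507. -414.] fit [ 508.1 -421.7   57.2] zmed 14.5 z95 53.1 knob [ 508.7 -420.5   48.7]
side j2 [ 661. -230.] fit [ 646.2 -233.1   49.9] zmed 67.1 z95 71.5 knob None
```

View pics/c0.png

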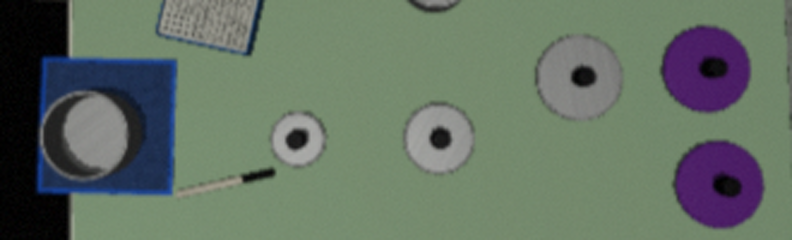

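The mat jar's fitted radius is about 57 mm, so it's the large jar, at about (449, 210.7). Its lid is the grey one at crop (580,77), radius 57 mm, at (507.5, -421). The purple ones at crop (706,68) and (719,184) are look-alikes. I'll move towards the lid, turning yaw to π so the tool axes line up with world.

Request:
send_rows([
  {"x": -0.1,"y": -0.03,"az": -0.03,"jaw": 1},
  {"x": -0.2,"y": -0.07,"az": -0.06,"jaw": 1},
  {"x": -0.3,"y": -0.1,"az": -0.09,"jaw": 1},
  {"x": -0.4,"y": -0.13,"az": -0.12,"jaw": 1},
  {"x": -0.5,"y": -0.17,"az": -0.15,"jaw": 1},
  {"x": -0.6,"y": -0.2,"az": -0.18,"jaw": 1},
  {"x": -0.7,"y": -0.24,"az": -0.21,"jaw": 1},
  {"x": -0.8,"y": -0.27,"az": -0.24,"jaw": 1},
  {"x": -0.9,"y": -0.3,"az": -0.26,"jaw": 1},
  {"x": -0.98,"y": -0.34,"az": -0.272,"jaw": 1},
])

```text
schema error: expected keys x, y, z, ax, ay, az, jaw
```

Request:
send_rows([
  {"x": -0.06,"y": -0.1,"jaw": 1},
  {"x": -0.13,"y": -0.2,"jaw": 1},
  {"x": -0.2,"y": -0.3,"jaw": 1},
  {"x": -0.26,"y": -0.4,"jaw": 1},
  {"x": -0.33,"y": -0.5,"jaw": 1},
  {"x": -0.39,"y": -0.6,"jaw": 1},
  {"x": -0.46,"y": -0.7,"jaw": 1},
  {"x": -0.52,"y": -0.8,"jaw": 1},
  {"x": -0.59,"y": -0.9,"jaw": 1},
  {"x": -0.65,"y": -1,"jaw": 1},
])

```text
schema error: expected keys x, y, z, ax, ay, az, jaw
```

Request:
send_rows([
  {"y": -0.1,"jaw": 1},
  {"y": -0.2,"jaw": 1},
  {"y": -0.3,"jaw": 1},
  {"y": -0.4,"jaw": 1},
  {"y": -0.5,"jaw": 1},
  {"y": -0.6,"jaw": 1},
  {"y": -0.7,"jaw": 1},
  {"y": -0.8,"jaw": 1},
  {"y": -0.9,"jaw": 1},
  {"y": -1,"jaw": 1},
])

```text
schema error: expected keys x, y, z, ax, ay, az, jaw
```

Request:
send_rows([
  {"y": -0.1,"jaw": 1},
  {"y": -0.2,"jaw": 1},
  {"y": -0.3,"jaw": 1},
  {"y": -0.4,"jaw": 1},
  {"y": -0.5,"jaw": 1},
  {"y": -0.6,"jaw": 1},
  {"y": -0.7,"jaw": 1},
  {"y": -0.8,"jaw": 1},
  {"y": -0.9,"jaw": 1},
  {"y": -1,"jaw": 1},
])

```text
schema error: expected keys x, y, z, ax, ay, az, jaw
```

Request:
send_rows([
  {"x": -0.1,"y": -0.03,"z": 0,"ax": 0,"ay": 0,"az": -0.03,"jaw": 1},
  {"x": -0.2,"y": -0.07,"z": 0,"ax": 0,"ay": 0,"az": -0.06,"jaw": 1},
  {"x": -0.3,"y": -0.1,"z": 0,"ax": 0,"ay": 0,"az": -0.09,"jaw": 1},
  {"x": -0.4,"y": -0.13,"z": 0,"ax": 0,"ay": 0,"az": -0.12,"jaw": 1},
  {"x": -0.5,"y": -0.17,"z": 0,"ax": 0,"ay": 0,"az": -0.15,"jaw": 1},
  {"x": -0.6,"y": -0.2,"z": 0,"ax": 0,"ay": 0,"az": -0.18,"jaw": 1},
  {"x": -0.7,"y": -0.24,"z": 0,"ax": 0,"ay": 0,"az": -0.21,"jaw": 1},
  {"x": -0.8,"y": -0.27,"z": 0,"ax": 0,"ay": 0,"az": -0.24,"jaw": 1},
  {"x": -0.9,"y": -0.3,"z": 0,"ax": 0,"ay": 0,"az": -0.26,"jaw": 1},
  {"x": -0.98,"y": -0.34,"z": 0,"ax": 0,"ay": 0,"az": -0.272,"jaw": 1},
])

```text
time: 1.35
tool_pos: [317.0, 383.0, 226.3]
tcp_rot: [-3.141, -0.001, -3.141]
contact_force: [0.4, 0.5, -0.4]
grip_width: 91.8
finger_force: 0.0
```

Request:
send_rows([
  {"x": -0.06,"y": -0.1,"z": 0,"ax": 0,"ay": 0,"az": 0,"jaw": 1},
  {"x": -0.13,"y": -0.2,"z": 0,"ax": 0,"ay": 0,"az": 0,"jaw": 1},
  {"x": -0.2,"y": -0.3,"z": 0,"ax": 0,"ay": 0,"az": 0,"jaw": 1},
  {"x": -0.26,"y": -0.4,"z": 0,"ax": 0,"ay": 0,"az": 0,"jaw": 1},
  {"x": -0.33,"y": -0.5,"z": 0,"ax": 0,"ay": 0,"az": 0,"jaw": 1},
  {"x": -0.39,"y": -0.6,"z": 0,"ax": 0,"ay": 0,"az": 0,"jaw": 1},
  {"x": -0.46,"y": -0.7,"z": 0,"ax": 0,"ay": 0,"az": 0,"jaw": 1},
  {"x": -0.52,"y": -0.8,"z": 0,"ax": 0,"ay": 0,"az": 0,"jaw": 1},
  {"x": -0.59,"y": -0.9,"z": 0,"ax": 0,"ay": 0,"az": 0,"jaw": 1},
  {"x": -0.65,"y": -1,"z": 0,"ax": 0,"ay": 0,"az": 0,"jaw": 1},
])

```text
time: 2.6
tool_pos: [446.7, 182.8, 226.4]
tcp_rot: [-3.141, -0.001, 3.142]
contact_force: [-1.8, -0.2, -0.9]
grip_width: 91.6
finger_force: 0.0
```

Request:
send_rows([
  {"x": 0,"y": -0.1,"z": 0,"ax": 0,"ay": 0,"az": 0,"jaw": 1},
  {"x": 0,"y": -0.2,"z": 0,"ax": 0,"ay": 0,"az": 0,"jaw": 1},
  {"x": 0,"y": -0.3,"z": 0,"ax": 0,"ay": 0,"az": 0,"jaw": 1},
  {"x": 0,"y": -0.4,"z": 0,"ax": 0,"ay": 0,"az": 0,"jaw": 1},
  {"x": 0,"y": -0.5,"z": 0,"ax": 0,"ay": 0,"az": 0,"jaw": 1},
  {"x": 0,"y": -0.6,"z": 0,"ax": 0,"ay": 0,"az": 0,"jaw": 1},
  {"x": 0,"y": -0.7,"z": 0,"ax": 0,"ay": 0,"az": 0,"jaw": 1},
  {"x": 0,"y": -0.8,"z": 0,"ax": 0,"ay": 0,"az": 0,"jaw": 1},
  {"x": 0,"y": -0.9,"z": 0,"ax": 0,"ay": 0,"az": 0,"jaw": 1},
  {"x": 0,"y": -1,"z": 0,"ax": 0,"ay": 0,"az": 0,"jaw": 1},
])

```text
time: 3.85
tool_pos: [446.3, -17.0, 226.4]
tcp_rot: [3.141, -0.001, -3.142]
contact_force: [0.4, -0.1, -0.0]
grip_width: 92.0
finger_force: 0.0
```

Request:
send_rows([
  {"x": 0,"y": -0.1,"z": 0,"ax": 0,"ay": 0,"az": 0,"jaw": 1},
  {"x": 0,"y": -0.2,"z": 0,"ax": 0,"ay": 0,"az": 0,"jaw": 1},
  {"x": 0,"y": -0.3,"z": 0,"ax": 0,"ay": 0,"az": 0,"jaw": 1},
  {"x": 0,"y": -0.4,"z": 0,"ax": 0,"ay": 0,"az": 0,"jaw": 1},
  {"x": 0,"y": -0.5,"z": 0,"ax": 0,"ay": 0,"az": 0,"jaw": 1},
  {"x": 0,"y": -0.6,"z": 0,"ax": 0,"ay": 0,"az": 0,"jaw": 1},
  {"x": 0,"y": -0.7,"z": 0,"ax": 0,"ay": 0,"az": 0,"jaw": 1},
  {"x": 0,"y": -0.8,"z": 0,"ax": 0,"ay": 0,"az": 0,"jaw": 1},
  {"x": 0,"y": -0.9,"z": 0,"ax": 0,"ay": 0,"az": 0,"jaw": 1},
  {"x": 0,"y": -1,"z": 0,"ax": 0,"ay": 0,"az": 0,"jaw": 1},
])

```text
time: 5.1
tool_pos: [446.5, -217.6, 226.6]
tcp_rot: [3.141, -0.0, -3.142]
contact_force: [-0.3, -0.1, 0.3]
grip_width: 91.8
finger_force: 0.0
```

Request:
send_rows([
  {"x": -0.03,"y": -0.1,"z": 0.05,"ax": 0,"ay": 0,"az": 0,"jaw": 1},
  {"x": -0.06,"y": -0.2,"z": 0.1,"ax": 0,"ay": 0,"az": 0,"jaw": 1},
  {"x": -0.09,"y": -0.3,"z": 0.15,"ax": 0,"ay": 0,"az": 0,"jaw": 1},
  {"x": -0.12,"y": -0.4,"z": 0.2,"ax": 0,"ay": 0,"az": 0,"jaw": 1},
  {"x": -0.16,"y": -0.5,"z": 0.25,"ax": 0,"ay": 0,"az": 0,"jaw": 1},
  {"x": -0.19,"y": -0.62,"z": 0.3,"ax": 0,"ay": 0,"az": 0,"jaw": 1},
  {"x": -0.22,"y": -0.75,"z": 0.35,"ax": 0,"ay": 0,"az": 0,"jaw": 1},
  {"x": -0.25,"y": -0.87,"z": 0.4,"ax": 0,"ay": 0,"az": 0,"jaw": 1},
  {"x": -0.305,"y": -1,"z": 0.45,"ax": 0,"ay": 0,"az": 0,"jaw": 1},
  {"x": -0.305,"y": -1,"z": 0.5,"ax": 0,"ay": 0,"az": 0,"jaw": 1},
])

```text
time: 6.35
tool_pos: [507.7, -418.4, 125.1]
tcp_rot: [-3.142, -0.0, 3.14]
contact_force: [1.1, 0.2, -0.3]
grip_width: 92.0
finger_force: 0.0
```

```bash
python3 - <<'E'
from h import *
p,d=cap('side','s1'); 
cv2.imwrite('pics/s1c.png',cv2.resize(p[100:240,90:290,::-1],None,fx=3.5,fy=3.5,interpolation=2))
o=bot.get_obs();print(o['tool_pos'],o['tcp_rot'],o['joint_positions'])
E
```

```text
[ 506.79238283 -416.46348654  123.49248671] [ 3.13877100e+00 -2.46216455e-03  3.14088332e+00] [-8.04697294e-01  6.69816311e-01  1.26368049e+00  1.97282815e-04
  1.21183616e+00 -2.37485047e+00]
```

View pics/s1c.png

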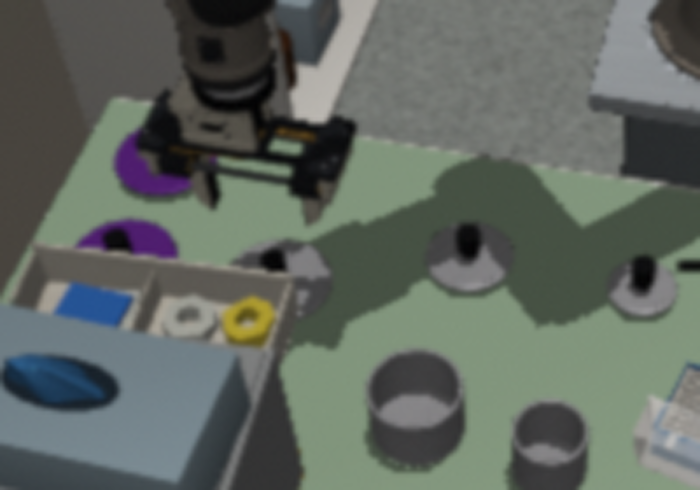

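The crop shows the open gripper above the grey lid at crop (285,275), clear of the tray and the purple lids. Next I'll go down onto the knob.

Request:
send_rows([
  {"x": 0,"y": -0.02,"z": 0.07,"ax": 0,"ay": 0,"az": 0,"jaw": 1},
  {"x": 0,"y": -0.02,"z": 0.14,"ax": 0,"ay": 0,"az": 0,"jaw": 1},
  {"x": 0,"y": -0.02,"z": 0.21,"ax": 0,"ay": 0,"az": 0,"jaw": 1},
  {"x": 0,"y": -0.02,"z": 0.28,"ax": 0,"ay": 0,"az": 0,"jaw": 1},
  {"x": 0,"y": -0.02,"z": 0.35,"ax": 0,"ay": 0,"az": 0,"jaw": 1},
  {"x": 0,"y": -0.02,"z": 0.4,"ax": 0,"ay": 0,"az": 0,"jaw": 1},
  {"x": 0,"y": -0.02,"z": 0.45,"ax": 0,"ay": 0,"az": 0,"jaw": 1},
  {"x": 0,"y": -0.02,"z": 0.49,"ax": 0,"ay": 0,"az": 0,"jaw": 1},
  {"x": 0,"y": -0.02,"z": 0.51,"ax": 0,"ay": 0,"az": 0,"jaw": 1},
  {"x": 0,"y": -0.02,"z": 0.51,"ax": 0,"ay": 0,"az": 0,"jaw": 1},
])

```text
time: 7.65
tool_pos: [507.5, -420.4, 24.5]
tcp_rot: [3.141, -0.0, -3.142]
contact_force: [-0.8, -0.2, 0.1]
grip_width: 92.1
finger_force: 0.0
```

Request:
send_rows([
  {"x": 0,"y": 0,"z": 0,"ax": 0,"ay": 0,"az": 0,"jaw": -0.5},
  {"x": 0,"y": 0,"z": 0,"ax": 0,"ay": 0,"az": 0,"jaw": -1},
  {"x": 0,"y": 0,"z": 0,"ax": 0,"ay": 0,"az": 0,"jaw": -1},
  {"x": 0,"y": 0,"z": 0,"ax": 0,"ay": 0,"az": 0,"jaw": -1},
  {"x": 0,"y": 0,"z": 0,"ax": 0,"ay": 0,"az": 0,"jaw": -1},
  {"x": 0,"y": 0,"z": 0,"ax": 0,"ay": 0,"az": 0,"jaw": -1},
  {"x": 0,"y": 0,"z": 0,"ax": 0,"ay": 0,"az": 0,"jaw": -1},
  {"x": 0,"y": 0,"z": 0,"ax": 0,"ay": 0,"az": 0,"jaw": -1},
  {"x": 0,"y": 0,"z": 0,"ax": 0,"ay": 0,"az": 0,"jaw": -1},
  {"x": 0,"y": 0,"z": 0,"ax": 0,"ay": 0,"az": 0,"jaw": -1},
])

```text
time: 8.9
tool_pos: [507.5, -420.5, 24.7]
tcp_rot: [-3.142, 0.0, -3.142]
contact_force: [0.2, 0.4, -0.1]
grip_width: 24.8
finger_force: 30.0
```

Request:
send_rows([
  {"x": 0,"y": 0,"z": -0.04,"ax": 0,"ay": 0,"az": 0,"jaw": -1},
  {"x": 0,"y": 0,"z": -0.1,"ax": 0,"ay": 0,"az": 0,"jaw": -1},
  {"x": 0,"y": 0,"z": -0.2,"ax": 0,"ay": 0,"az": 0,"jaw": -1},
  {"x": 0,"y": 0,"z": -0.3,"ax": 0,"ay": 0,"az": 0,"jaw": -1},
  {"x": 0,"y": 0,"z": -0.4,"ax": 0,"ay": 0,"az": 0,"jaw": -1},
  {"x": 0,"y": 0,"z": -0.5,"ax": 0,"ay": 0,"az": 0,"jaw": -1},
  {"x": 0,"y": 0,"z": -0.6,"ax": 0,"ay": 0,"az": 0,"jaw": -1},
  {"x": 0,"y": 0,"z": -0.7,"ax": 0,"ay": 0,"az": 0,"jaw": -1},
  {"x": 0,"y": 0,"z": -0.77,"ax": 0,"ay": 0,"az": 0,"jaw": -1},
  {"x": 0,"y": 0,"z": -0.8,"ax": 0,"ay": 0,"az": 0,"jaw": -1},
])

```text
time: 10.15
tool_pos: [507.7, -420.6, 186.0]
tcp_rot: [-3.141, 0.001, -3.142]
contact_force: [-0.4, 0.6, -1.0]
grip_width: 24.8
finger_force: 30.0
```

Request:
send_rows([
  {"x": 0.02,"y": 0.08,"z": 0,"ax": 0,"ay": 0,"az": 0,"jaw": -1},
  {"x": 0.05,"y": 0.18,"z": 0,"ax": 0,"ay": 0,"az": 0,"jaw": -1},
  {"x": 0.08,"y": 0.28,"z": 0,"ax": 0,"ay": 0,"az": 0,"jaw": -1},
  {"x": 0.12,"y": 0.38,"z": 0,"ax": 0,"ay": 0,"az": 0,"jaw": -1},
  {"x": 0.15,"y": 0.48,"z": 0,"ax": 0,"ay": 0,"az": 0,"jaw": -1},
  {"x": 0.18,"y": 0.58,"z": 0,"ax": 0,"ay": 0,"az": 0,"jaw": -1},
  {"x": 0.21,"y": 0.68,"z": 0,"ax": 0,"ay": 0,"az": 0,"jaw": -1},
  {"x": 0.24,"y": 0.79,"z": 0,"ax": 0,"ay": 0,"az": 0,"jaw": -1},
  {"x": 0.27,"y": 0.9,"z": 0,"ax": 0,"ay": 0,"az": 0,"jaw": -1},
  {"x": 0.29,"y": 1,"z": 0,"ax": 0,"ay": 0,"az": 0,"jaw": -1},
])

```text
time: 11.4
tool_pos: [449.0, -219.4, 184.4]
tcp_rot: [3.141, -0.001, 3.141]
contact_force: [-0.6, 0.1, -0.9]
grip_width: 25.3
finger_force: 30.0
```

Request:
send_rows([
  {"x": 0,"y": 0.1,"z": 0,"ax": 0,"ay": 0,"az": 0,"jaw": -1},
  {"x": 0,"y": 0.2,"z": 0,"ax": 0,"ay": 0,"az": 0,"jaw": -1},
  {"x": 0,"y": 0.3,"z": 0,"ax": 0,"ay": 0,"az": 0,"jaw": -1},
  {"x": 0,"y": 0.4,"z": 0,"ax": 0,"ay": 0,"az": 0,"jaw": -1},
  {"x": 0,"y": 0.5,"z": 0,"ax": 0,"ay": 0,"az": 0,"jaw": -1},
  {"x": 0,"y": 0.6,"z": 0,"ax": 0,"ay": 0,"az": 0,"jaw": -1},
  {"x": 0,"y": 0.7,"z": 0,"ax": 0,"ay": 0,"az": 0,"jaw": -1},
  {"x": 0,"y": 0.8,"z": 0,"ax": 0,"ay": 0,"az": 0,"jaw": -1},
  {"x": 0,"y": 0.9,"z": 0,"ax": 0,"ay": 0,"az": 0,"jaw": -1},
  {"x": 0,"y": 1,"z": 0,"ax": 0,"ay": 0,"az": 0,"jaw": -1},
])

```text
time: 12.65
tool_pos: [449.4, -19.1, 184.7]
tcp_rot: [3.142, 0.0, -3.141]
contact_force: [0.1, 0.4, -1.7]
grip_width: 25.4
finger_force: 30.0
```

Request:
send_rows([
  {"x": 0,"y": 0.1,"z": 0,"ax": 0,"ay": 0,"az": 0,"jaw": -1},
  {"x": 0,"y": 0.2,"z": 0,"ax": 0,"ay": 0,"az": 0,"jaw": -1},
  {"x": 0,"y": 0.3,"z": 0,"ax": 0,"ay": 0,"az": 0,"jaw": -1},
  {"x": 0,"y": 0.4,"z": 0,"ax": 0,"ay": 0,"az": 0,"jaw": -1},
  {"x": 0,"y": 0.5,"z": 0,"ax": 0,"ay": 0,"az": 0,"jaw": -1},
  {"x": 0,"y": 0.6,"z": 0,"ax": 0,"ay": 0,"az": 0,"jaw": -1},
  {"x": 0,"y": 0.7,"z": 0,"ax": 0,"ay": 0,"az": 0,"jaw": -1},
  {"x": 0,"y": 0.8,"z": 0,"ax": 0,"ay": 0,"az": 0,"jaw": -1},
  {"x": 0,"y": 0.85,"z": 0,"ax": 0,"ay": 0,"az": 0,"jaw": -1},
  {"x": 0,"y": 0.9,"z": 0,"ax": 0,"ay": 0,"az": 0,"jaw": -1},
])

```text
time: 13.9
tool_pos: [449.3, 160.1, 184.7]
tcp_rot: [-3.141, -0.0, -3.141]
contact_force: [-0.4, 1.3, -1.8]
grip_width: 25.4
finger_force: 30.0
```

```bash
cat >> h.py <<'E'
from scipy.optimize import least_squares
def ring(P,c,z0,z1,r0,r1,R=None):
    rr=np.hypot(P[...,0]-c[0],P[...,1]-c[1])
    Q=P[(P[...,2]>z0)&(P[...,2]<z1)&(rr>r0)&(rr<r1)][:,:2]
    f=lambda s:np.hypot(Q[:,0]-s[0],Q[:,1]-s[1])-s[2]
    s=least_squares(f,[*c,(r0+r1)/2],loss='soft_l1').x
    return s.round(2),len(Q)
E
python3 - <<'E'
from h import *
for n in('top','side'):
    z=np.load(f'pics/{n}0.npz'); P=cloud(n,z['d']); print(n,ring(P,(449,210.7),67,75,46,64))
    m=(abs(P[...,2]-71)<4.5)&(np.hypot(P[...,0]-449,P[...,1]-210.7)<64); print(circ(n,P,m,70.5,(449,211),30))
    p,d=cap(n,n+'2'); P=cloud(n,d)
    near=np.hypot(P[...,0]-449,P[...,1]-160)<70
    m=near&(abs(P[...,2]-175)<7)&(d>0)
    q=P[m]; A=np.c_[q[:,:2]-[449,160],np.ones(len(q))]; s=np.linalg.lstsq(A,q[:,2],rcond=None)[0]
    print('lid z,tilt',len(q),s, 'circ',circ(n,P,m,175,(449,160),40))
print(bot.get_obs()['tool_pos'])
c=[cv2.resize(cv2.imread(f'pics/{n}2.png')[a:a+110,b:b+110],(400,400),interpolation=2) for n,a,b in(('top',165,100),('side',110,290))]
cv2.imwrite('pics/c2.png',np.hstack(c))
E
```

```text
top (array([448.36, 211.9 ,  53.55]), 158)
(448.6770935058594, 211.81578063964844, 56.037837982177734)
lid z,tilt 237 [1.19609587e-03 8.36661952e-03 1.74760233e+02] circ None
side (array([446.75, 211.83,  53.84]), 114)
(448.28289794921875, 212.0719451904297, 57.4829216003418)
lid z,tilt 527 [-6.25028424e-03 -2.93857839e-03  1.74893072e+02] circ (449.7513427734375, 158.3140106201172, 57.08723831176758)
[449.43489706 160.21626462 184.70101871]
```

View pics/c2.png

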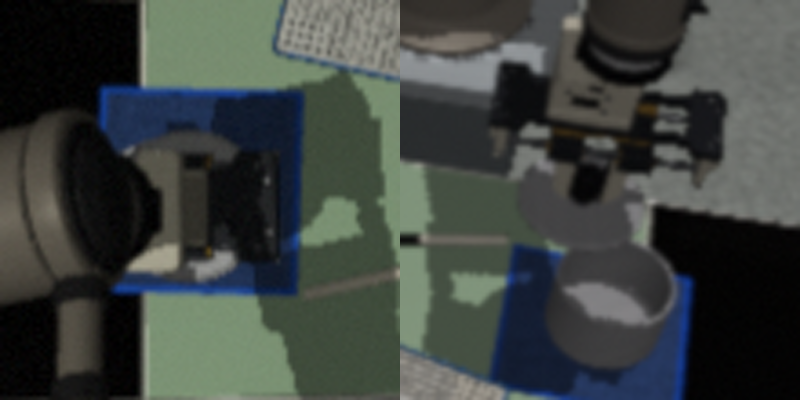

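The left crop (top) shows the arm hiding most of the lid. The right crop (side) shows the lid hanging level at crop (580,205), just short of the jar at (612,290). I'll move over the jar and come down to about 8 mm above the rim.

Request:
send_rows([
  {"x": 0.005,"y": 0.05,"z": 0,"ax": 0,"ay": 0,"az": 0,"jaw": -1},
  {"x": 0.005,"y": 0.12,"z": 0,"ax": 0,"ay": 0,"az": 0,"jaw": -1},
  {"x": 0.005,"y": 0.2,"z": 0.03,"ax": 0,"ay": 0,"az": 0,"jaw": -1},
  {"x": 0.005,"y": 0.25,"z": 0.08,"ax": 0,"ay": 0,"az": 0,"jaw": -1},
  {"x": 0.005,"y": 0.262,"z": 0.14,"ax": 0,"ay": 0,"az": 0,"jaw": -1},
  {"x": 0.005,"y": 0.262,"z": 0.21,"ax": 0,"ay": 0,"az": 0,"jaw": -1},
  {"x": 0.005,"y": 0.262,"z": 0.28,"ax": 0,"ay": 0,"az": 0,"jaw": -1},
  {"x": 0.005,"y": 0.262,"z": 0.34,"ax": 0,"ay": 0,"az": 0,"jaw": -1},
  {"x": 0.005,"y": 0.262,"z": 0.38,"ax": 0,"ay": 0,"az": 0,"jaw": -1},
  {"x": 0.005,"y": 0.262,"z": 0.4,"ax": 0,"ay": 0,"az": 0,"jaw": -1},
])

```text
time: 15.25
tool_pos: [448.5, 211.8, 104.3]
tcp_rot: [-3.142, -0.0, 3.141]
contact_force: [0.1, -0.2, -1.3]
grip_width: 25.1
finger_force: 30.0
```

```bash
python3 - <<'E'
from h import *
o=bot.get_obs(); t=o['tool_pos']; print(t)
zf=t[2]-24.9+15
for n in('side','top'):
    p,d=cap(n,n+'3'); P=cloud(n,d)
    m=(np.hypot(P[...,0]-t[0],P[...,1]-t[1])<66)&(abs(P[...,2]-zf)<5)&(d>0)
    print(n,zf,np.median(P[m][:,2]),circ(n,P,m,zf,t[:2],40),ring(P,t[:2],zf-4,zf+4,53,62))
cv2.imwrite('pics/c3.png',cv2.resize(cv2.imread('pics/side3.png')[130:230,290:410],None,fx=5,fy=5,interpolation=2))
E
```

```text
[448.48566128 211.82582558 104.25199009]
side 94.35199009119503 94.32587414147149 (448.3104553222656, 209.0376739501953, 56.5649528503418) (array([447.44, 210.73,  55.  ]), 49)
top 94.35199009119503 94.15685130796983 None (array([448.53, 211.16,  54.82]), 69)
```

View pics/c3.png

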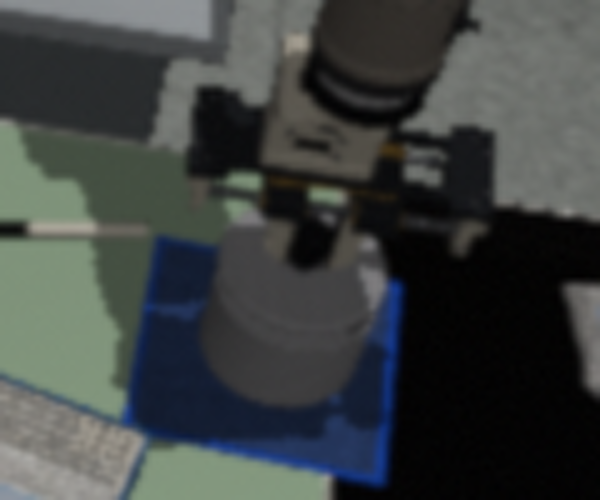

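The crop shows the lid level, just above the jar. Compared in the same camera, it needs about 1.5–2 mm more in +y. I'll nudge it and lower slowly.

Request:
send_rows([
  {"x": 0,"y": 0.008,"z": 0,"ax": 0,"ay": 0,"az": 0,"jaw": -1},
  {"x": 0,"y": 0.008,"z": 0.01,"ax": 0,"ay": 0,"az": 0,"jaw": -1},
  {"x": 0,"y": 0.008,"z": 0.02,"ax": 0,"ay": 0,"az": 0,"jaw": -1},
  {"x": 0,"y": 0.008,"z": 0.03,"ax": 0,"ay": 0,"az": 0,"jaw": -1},
  {"x": 0,"y": 0.008,"z": 0.04,"ax": 0,"ay": 0,"az": 0,"jaw": -1},
  {"x": 0,"y": 0.008,"z": 0.05,"ax": 0,"ay": 0,"az": 0,"jaw": -1},
  {"x": 0,"y": 0.008,"z": 0.055,"ax": 0,"ay": 0,"az": 0,"jaw": -1},
  {"x": 0,"y": 0.008,"z": 0.06,"ax": 0,"ay": 0,"az": 0,"jaw": -1},
  {"x": 0,"y": 0.008,"z": 0.065,"ax": 0,"ay": 0,"az": 0,"jaw": -1},
  {"x": 0,"y": 0.008,"z": 0.07,"ax": 0,"ay": 0,"az": 0,"jaw": -1},
])

```text
time: 16.6
tool_pos: [448.5, 213.6, 90.7]
tcp_rot: [3.141, 0.0, 3.142]
contact_force: [-0.2, -0.6, -1.2]
grip_width: 25.3
finger_force: 30.0
```

No contact force with the plug about 5 mm inside, so I'll keep lowering.

Request:
send_rows([
  {"x": 0,"y": 0,"z": 0.005,"ax": 0,"ay": 0,"az": 0,"jaw": -1},
  {"x": 0,"y": 0,"z": 0.009,"ax": 0,"ay": 0,"az": 0,"jaw": -1},
  {"x": 0,"y": 0,"z": 0.013,"ax": 0,"ay": 0,"az": 0,"jaw": -1},
  {"x": 0,"y": 0,"z": 0.017,"ax": 0,"ay": 0,"az": 0,"jaw": -1},
  {"x": 0,"y": 0,"z": 0.02,"ax": 0,"ay": 0,"az": 0,"jaw": -1},
  {"x": 0,"y": 0,"z": 0.022,"ax": 0,"ay": 0,"az": 0,"jaw": -1},
  {"x": 0,"y": 0,"z": 0.024,"ax": 0,"ay": 0,"az": 0,"jaw": -1},
  {"x": 0,"y": 0,"z": 0.025,"ax": 0,"ay": 0,"az": 0,"jaw": -1},
  {"x": 0,"y": 0,"z": 0.026,"ax": 0,"ay": 0,"az": 0,"jaw": -1},
  {"x": 0,"y": 0,"z": 0.026,"ax": 0,"ay": 0,"az": 0,"jaw": -1},
])

```text
time: 17.85
tool_pos: [448.5, 213.5, 85.5]
tcp_rot: [3.142, 0.0, -3.142]
contact_force: [-0.3, -0.0, -1.6]
grip_width: 25.2
finger_force: 30.0
```

Request:
send_rows([
  {"x": 0,"y": 0,"z": 0.001,"ax": 0,"ay": 0,"az": 0,"jaw": -1},
  {"x": 0,"y": 0,"z": 0.002,"ax": 0,"ay": 0,"az": 0,"jaw": -1},
  {"x": 0,"y": 0,"z": 0.003,"ax": 0,"ay": 0,"az": 0,"jaw": -1},
  {"x": 0,"y": 0,"z": 0.004,"ax": 0,"ay": 0,"az": 0,"jaw": -1},
  {"x": 0,"y": 0,"z": 0.005,"ax": 0,"ay": 0,"az": 0,"jaw": -1},
  {"x": 0,"y": 0,"z": 0.005,"ax": 0,"ay": 0,"az": 0,"jaw": -1},
  {"x": 0,"y": 0,"z": 0.006,"ax": 0,"ay": 0,"az": 0,"jaw": -1},
  {"x": 0,"y": 0,"z": 0.006,"ax": 0,"ay": 0,"az": 0,"jaw": -1},
  {"x": 0,"y": 0,"z": 0.006,"ax": 0,"ay": 0,"az": 0,"jaw": -1},
  {"x": 0,"y": 0,"z": 0.006,"ax": 0,"ay": 0,"az": 0,"jaw": -1},
])

```text
time: 19.1
tool_pos: [448.5, 213.6, 84.6]
tcp_rot: [3.141, 0.0, -3.142]
contact_force: [-2.6, -0.7, 5.1]
grip_width: 25.4
finger_force: 30.0
```

There's contact at the expected seated height (84.6), so I'll release and then retreat upwards.

Request:
send_rows([
  {"x": 0,"y": 0,"z": 0,"ax": 0,"ay": 0,"az": 0,"jaw": -0.4},
  {"x": 0,"y": 0,"z": 0,"ax": 0,"ay": 0,"az": 0,"jaw": -0.2},
  {"x": 0,"y": 0,"z": 0,"ax": 0,"ay": 0,"az": 0,"jaw": 0},
  {"x": 0,"y": 0,"z": 0,"ax": 0,"ay": 0,"az": 0,"jaw": 0.2},
  {"x": 0,"y": 0,"z": 0,"ax": 0,"ay": 0,"az": 0,"jaw": 0.4},
  {"x": 0,"y": 0,"z": 0,"ax": 0,"ay": 0,"az": 0,"jaw": 0.6},
  {"x": 0,"y": 0,"z": 0,"ax": 0,"ay": 0,"az": 0,"jaw": 0.8},
  {"x": 0,"y": 0,"z": 0,"ax": 0,"ay": 0,"az": 0,"jaw": 0.8},
  {"x": 0,"y": 0,"z": 0,"ax": 0,"ay": 0,"az": 0,"jaw": 0.8},
  {"x": 0,"y": 0,"z": 0,"ax": 0,"ay": 0,"az": 0,"jaw": 0.8},
])

```text
time: 20.35
tool_pos: [448.5, 213.6, 84.3]
tcp_rot: [3.142, 0.0, -3.142]
contact_force: [-0.4, 0.8, 0.3]
grip_width: 82.5
finger_force: 0.0
```

Request:
send_rows([
  {"x": 0,"y": 0,"z": -0.05,"ax": 0,"ay": 0,"az": 0,"jaw": 0.8},
  {"x": 0,"y": 0,"z": -0.15,"ax": 0,"ay": 0,"az": 0,"jaw": 0.8},
  {"x": 0,"y": 0,"z": -0.3,"ax": 0,"ay": 0,"az": 0,"jaw": 0.8},
  {"x": 0,"y": 0,"z": -0.45,"ax": 0,"ay": 0,"az": 0,"jaw": 0.8},
  {"x": 0,"y": 0,"z": -0.6,"ax": 0,"ay": 0,"az": 0,"jaw": 0.8},
  {"x": 0,"y": 0,"z": -0.7,"ax": 0,"ay": 0,"az": 0,"jaw": 0.8},
  {"x": 0,"y": -0.15,"z": -0.75,"ax": 0,"ay": 0,"az": 0,"jaw": 0.8},
  {"x": 0,"y": -0.3,"z": -0.75,"ax": 0,"ay": 0,"az": 0,"jaw": 0.8},
  {"x": 0,"y": -0.5,"z": -0.75,"ax": 0,"ay": 0,"az": 0,"jaw": 0.8},
  {"x": 0,"y": -0.7,"z": -0.75,"ax": 0,"ay": 0,"az": 0,"jaw": 0.8},
])

```text
time: 21.6
tool_pos: [448.4, 72.5, 235.1]
tcp_rot: [3.141, 0.001, -3.141]
contact_force: [1.0, -0.9, 1.0]
grip_width: 82.4
finger_force: 0.0
```

```bash
python3 - <<'E'
from h import *
print(bot.get_obs()['tool_pos'])
for n in('side','top'):
    p,d=cap(n,n+'4'); P=cloud(n,d); c=(448.5,212)
    m=(np.hypot(P[...,0]-c[0],P[...,1]-c[1])<66)&(abs(P[...,2]-75)<5)&(d>0)
    q=P[m]; A=np.c_[q[:,:2]-c,np.ones(len(q))]
    print(n,len(q),'tilt/z',np.linalg.lstsq(A,q[:,2],rcond=None)[0].round(4),circ(n,P,m,75,c,40))
c=[cv2.resize(cv2.imread(f'pics/{n}4.png')[a:a+110,b:b+110],(400,400),interpolation=2) for n,a,b in(('top',165,100),('side',130,290))]
cv2.imwrite('pics/c4.png',np.hstack(c))
E
```

```text
[448.38193754  72.5118485  235.126606  ]
side 599 tilt/z [-2.00000e-04 -3.10000e-03  7.48148e+01] (448.177978515625, 209.68978881835938, 58.40531921386719)
top 0 tilt/z [0. 0. 0.] None
```

View pics/c4.png

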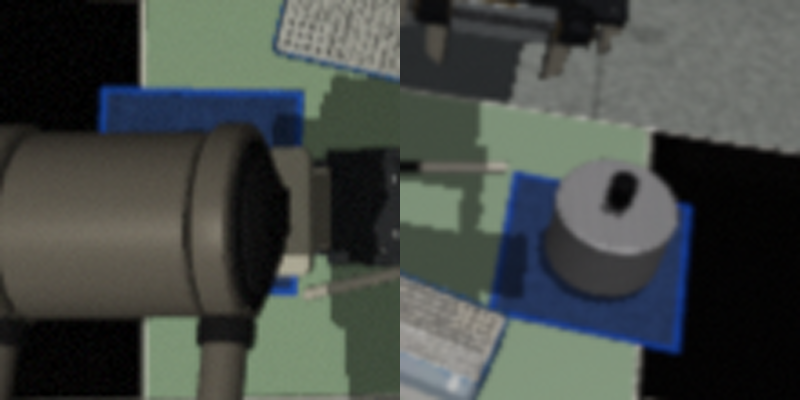

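The side crop shows the lid lying flat on the jar at crop (615,205), with the flange top at 74.8 mm (75 expected) and tilt about 0.003 rad. The arm is clear, so I'm handing the job in.

```bash
python3 -c "
from plant import bot
print(bot.close_job())"
```

```text
the job is handed in; nothing more can be done
None
```

The large grey lid is on the large jar on the mat, flat and fully home (flange top measured at 74.8 mm, tilt about 0.003 rad); the gripper let go and the job is handed in, though the hand-in returned no verdict.

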